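# Change the gear of a power feeder

### The job

Change the power feeder to its other gear: slide the thumb latch so that the dust cover springs open, pull the selector knob up to unlock it, turn it half a turn clockwise until its pointed nose points at the two dots, and push it fully home again. Then shut the dust cover so that the latch catches it. Leave the tools lying on the saw table where they are.

Things in the scene. Friction and masses are not known exactly. Their poses are not given: they have to be found in the camera images.
- feeder: Power feeder on a saw table, fixed. Origin on the table (z = 0) under the selector knob's axis; z up, y (to the robot's left at yaw 0) along the feeder, away from its motor, x away from the robot (yaw up to 0.3 rad). Offsets below are (x, y, z) in mm in this frame. Gearbox top: z = 175, x -66 to 66, y -195 to 135. Motor below y = -225, top z = 178. Column at (125, -285), radius 40, top z = 248.
- latch (a joint): Thumb latch, slide in m: 0 = holding (a light spring, 1.3 to 2.5 N, returns it there), grows to 0.011 as the tab is pushed along the feeder's +x. From about 0.009 on it frees the cover.
- latch_tab (a point): Middle of the latch's thumb tab, at (0, 95, 190) when holding. The ribbed black tab is 12 mm wide in x, 18 mm long in y and stands from z = 180 to 198 on a flat steel slide (top z = 180). Its bevelled steel bolt, x -18 to 15, y 60 to 71, z up to 212, sits between tab and cover and moves with the tab.
- dust_cover (a joint): Sprung sheet-steel dust cover over the selector, in rad: 0 = shut (about 0.01 when latched), 1.75 = open, upright, leaning to the motor. Freed, it springs fully open in under a second and stays. To shut it over the knob at home: push it over and down from its back (motor side), then press its top near the free edge with about 10 N until the bevelled latch snaps over its pin.
- cover_hinge (a point): Middle of the cover's hinge line, at (0, -64, 185); fixed. The line runs along the feeder's x, on the cover's motor side; the free edge by the latch swings up.
- cover_push (a point): On the cover's outer face, mid-width, 90 mm from the hinge line towards the free edge and 34 mm above the hinge plane. Shut, the cover is a pan over x -46 to 46, y -66 to 53, flat top at z = 219. Open, this point is at (0, -114, 267), the free edge is at y = -119, z = 299 (its strike pin z = 318), and the inner side stays below y = -64, clear of the knob.
- selector_pull (a joint): How far the selector knob is pulled up, in m: 0 = home, 0.014 = fully out. Stays where it is left; moving it takes about 4 N. Two pins in a slot lock it against turning until it is pulled more than about 0.009; it can be pushed home only at turn 0 or 3.14 (within about 0.15 rad: it centres itself).
- selector_turn (a joint): Turn of the selector knob in rad, growing clockwise seen from above: 0 = nose at the single dot, towards the latch (+y); 3.14 = nose at the two dots, towards the hinge (-y). Stops 0.06 beyond each end; stays where it is left; light to turn (about 0.03 N m).
- selector_grip (a point): On the selector's axis, at (0, 0, 199) with the knob home; rises and turns with it. The knob is a black upright bar, parallel sides 16 mm apart, 50 mm long, z = 181 to 211 at home, 14 mm higher fully out; this point is 12 mm under its top. At turn 0 the bar lies along y and the point's axes along the feeder's; its +y axis always points along the nose.
- selector_pointer (a point): Tip of the knob's pointed nose, on its top edge, 30 mm from the axis, with an aluminium line on the top leading to it.
- push_stick: Bystander: flat plywood push stick, about 290 x 60 x 15 mm, lying on the saw table.
- try_square: Bystander: try square with a 110 x 30 x 20 mm wooden stock and a 150 mm steel blade, lying flat.
- tape_measure: Bystander: closed grey tape measure, 36 x 70 x 62 mm, standing on the saw table.

How it is judged (in metres and radians):
On the way, in this order (a step that is already met when the one before it is completed fails the run):
1. the dust cover has sprung open (value of joint dust_cover above 1.3 rad), for 0.2 s.
2. the selector knob is pulled out, still at the single dot (value of joint selector_pull above 0.007 m and value of joint selector_turn below 0.8 rad), for 0.1 s.
3. the knob, still out, is turned nearly round to the two dots (value of joint selector_turn above 2.8 rad and value of joint selector_pull above 0.006 m), for 0.1 s.
4. the knob is pushed fully home at the two dots (value of joint selector_turn above 3 rad and value of joint selector_pull below 0.002 m), for 0.2 s.
At the end, for the whole second after the job is handed in: The selector is at the two dots (turn above 3.0 rad) and home (less than 2 mm out), the dust cover is shut (less than 0.04 rad) and held by the latch, which has returned (less than 3 mm from its rest) (all of step 4 and value of joint dust_cover below 0.04 rad and value of joint latch below 0.003 m and velocity of joint dust_cover below 0.05 rad/s); the robot touches nothing.
It fails at once if a tool lying on the saw table was moved more than 30 mm (distance of any of push_stick, try_square, tape_measure from where it was at the start of the episode above 0.03 m).
It also fails if it takes over 64 s, if anything falls off the work surface, if the arm or the gripper's body presses on something with over 40 N, if the wrist force passes 120 N, or if a joint passes its speed limit or range.

### The arm

A 7-joint arm with a two-finger parallel gripper is mounted at the origin on the work surface. World frame = base frame: x ahead of the robot, y to its left, z up, the work surface at z = 0. Lengths are in mm, angles in rad, forces in N, time in s.
With the tool pointing down it reaches from about 400 to 900 mm from the base axis. Payload 5.5 kg.
Tool frame: the origin (TCP) lies between the finger pads; the fingertips stand 22 mm ahead of it and the grasp point (between the pads) lies 3 mm ahead of it; z points along the fingers, x is the direction in which the jaws open and shut, and the axes are right-handed (so a half turn about z gives the same grasp; the last joint's range is limited). The gripper opens to 85 mm and grips with 20 to 120 N. Pads are 22 mm wide; open, the fingers measure 114 mm over their backs; the gripper's body (76 mm by 85 mm) begins 54 mm behind the grasp point. The pads swing forward as they close: fully open they stand 13 mm farther back than shut.
Start: joints at [1.445, 0.501, -0.427, 1.55, 0.221, 1.138, -0.21], TCP at [246.432, -601.474, 253.31] pointing down, gripper open.
Joint ranges: [-2.88, 2.88], [-0.31, 2.03], [-1.54, 1.56], [0.2, 2.42], [-1.41, 4.55], [0.19, 2.02], [-2.57, 2.57]. Speed limits (rad/s): [2.57, 2.57, 3.14, 3.14, 3.14, 3.14, 3.14].

### API

Orientations are given as a rotation vector (axis times angle).
In Python, from cell import bot gives the robot as it stands. Calls block until the motion is done:
- bot.movep(position, orientation): joint-space move of the TCP to a pose.
- bot.servo_line(position, orientation=None, rate=150): straight line of the TCP; orientation=None keeps the orientation; rate is the mean speed in mm/s.
- bot.set_joints(angles): joint-space move.
- bot.gripper_to(opening, f_grip=None): opening from 0.0 (shut) to 1.0 (fully open); f_grip is the grip in N (None keeps the last); returns when the fingers have stopped.
- bot.sleep(seconds).
- bot.inverse_kinematics(position, orientation): joint angles nearest the present ones, or None.
- bot.state(): the state.
- bot.read_camera(name): name is "scene" or "top"; returns a dict with "image" (384x512x3 uint8, red, green, blue), "camera_matrix" (3x3 intrinsics, pixels), "distortion" ([k1, k2, p1, p2, k3] as OpenCV has them; the pictures are not rectified), "R" (3x3) and "t" (3): a world point X has camera coordinates R X + t. Camera axes: x right, y down, z forward; pixel columns grow to the right and rows downward; lengths in mm; the calibration is good to about 2 mm. A picture is of the moment at which its call begins. There is no depth.
A pose or a line that the arm cannot do raises bot.PlanningError and nothing moves.
- bot.sign_off(): hands the job in, once; it reports no verdict.
The state is a dict: "time_s": time; "joint_positions": joint angles; "joint_velocities": joint speeds; "joint_efforts": joint torques, N m; "tool_pos": TCP position; "tool_rot": TCP orientation; "wrist_force": force on the tool from outside, world axes, zero at the start; "ft_torque": the same for the moment, N m; "gripper_width": opening from 0.0 (shut) to 1.0 (fully open).
Only numpy, scipy, OpenCV 4.12 (cv2) and the standard library are available. Lean on these libraries where they do the work, as an engineer would, in place of code of your own. Each camera call takes 0.05 s, during which the arm holds its last target.

## Working session

There is one attempt and no reset: what is moved stays moved. The work goes in short steps, each a Python script; the robot and the scene stay as the last script left them, time stands still between calls to the robot, and variables do not carry over. Pictures are saved under pics/ and viewed, and the job is handed in when it is done.

```bash
ls; mkdir -p pics
python3 - <<'E'
from cell import bot
import cv2,numpy as np
for n in ("scene","top"):
    c=bot.read_camera(n); cv2.imwrite(f"pics/a_{n}.png",cv2.cvtColor(c["image"],cv2.COLOR_RGB2BGR))
    print(n,c["camera_matrix"],c["distortion"],-np.array(c["R"]).T@c["t"])
s=bot.state();print(s["time_s"],s["tool_rot"],s["wrist_force"],s["gripper_width"])
E
```

```text
pics
scene [[353.13168697   0.         249.10608558]
 [  0.         353.13168697 192.62783916]
 [  0.           0.           1.        ]] [-0.09588445  0.          0.          0.          0.        ] [ 806.76073508 -343.92166448  590.20004868]
top [[471.09741321   0.         258.0454044 ]
 [  0.         471.09741321 185.26482586]
 [  0.           0.           1.        ]] [-0.03196921  0.          0.          0.          0.        ] [ 409.05068694  160.29356584 1234.26891094]
0.1 [-2.60791382e+00  1.74981505e+00  2.29074037e-03] [-0.17966375  0.35000038  0.72772265] 0.9957254306576093
```

View pics/a_scene.png

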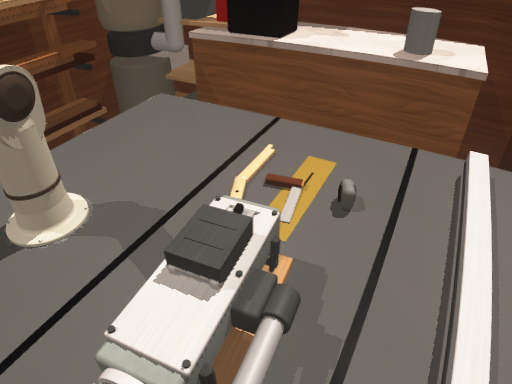

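View pics/a_top.png

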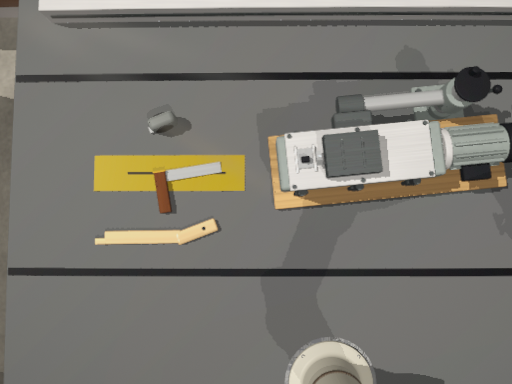

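The top view shows the feeder right of the centre: its white gearbox top spans about px (280–437, 122–190), the black cover is at (352,154) and the latch at (306,158). The tools lie well to the left. Next I measure the feeder's pose.

```bash
cat > h.py <<'E'
from cell import bot
import cv2,numpy as np
def cast(c,px,z):
    K=np.array(c["camera_matrix"]);d=np.array(c["distortion"]);R=np.array(c["R"]);t=np.array(c["t"])
    u=cv2.undistortPoints(np.array(px,float).reshape(-1,1,2),K,d).reshape(-1,2)
    r=np.c_[u,np.ones(len(u))]@R; C=-R.T@t
    return C+r*((z-C[2])/r[:,2])[:,None]
def proj(c,X):
    return cv2.projectPoints(np.array(X,float).reshape(-1,1,3),cv2.Rodrigues(np.array(c["R"]))[0],np.array(c["t"],float),np.array(c["camera_matrix"]),np.array(c["distortion"]))[0].reshape(-1,2)
def snap(n,f,roi=None,s=1,marks=None):
    c=bot.read_camera(n);im=cv2.cvtColor(c["image"],cv2.COLOR_RGB2BGR)
    if roi: x0,y0,x1,y1=roi
    else: x0,y0,x1,y1=0,0,512,384
    o=cv2.resize(im[y0:y1,x0:x1],None,fx=s,fy=s,interpolation=cv2.INTER_CUBIC)
    if marks is not None:
        for p in proj(c,marks): cv2.circle(o,tuple(int(round(v)) for v in ((p+.5-[x0,y0])*s)),2,(0,0,255),-1)
    cv2.imwrite(f"pics/{f}.png",o);return c
E
python3 - <<'E'
from h import *
c=snap("top","b_top",(265,90,465,220),4)
im=c["image"];hsv=cv2.cvtColor(im,cv2.COLOR_RGB2HSV)
m=((hsv[...,1]<25)&(hsv[...,2]>185)).astype(np.uint8)
dark=(im.max(2)<75).astype(np.uint8)
m[:100]=0;m[215:]=0;m[:,:270]=0;m[:,436:]=0
m2=cv2.morphologyEx(m,cv2.MORPH_CLOSE,np.ones((5,5)))
cs,_=cv2.findContours(m2,0,2);k=max(cs,key=cv2.contourArea)
r=cv2.minAreaRect(k);print(r);b=cv2.boxPoints(r);print(b);W=cast(c,b,175);print(W[:,:2],W.mean(0))
d=dark.copy();d[:125]=0;d[182:]=0;d[:,:320]=0;d[:,:318]=0;d[:,386:]=0
d=cv2.morphologyEx(d,cv2.MORPH_OPEN,np.ones((5,5)))
cs,_=cv2.findContours(d,0,2);k=max(cs,key=cv2.contourArea)
r=cv2.minAreaRect(k);print(r);b=cv2.boxPoints(r);W=cast(c,b,219);print(W[:,:2],W.mean(0),np.linalg.norm(np.diff(W,axis=0),axis=1))
E
```

```text
((359.2259216308594, 154.68930053710938), (57.053871154785156, 145.99659729003906), 84.34052276611328)
[[283.77023 133.50021]
 [429.0552  119.10262]
 [434.6816  175.87839]
 [289.39664 190.27597]]
[[ 609.53171311  120.62158633]
 [ 641.87946392 -210.32365928]
 [ 511.98503242 -219.05233116]
 [ 480.12035926  108.61859311]] [560.87914218 -50.03395275 175.        ]Traceback (most recent call last):
  File "<stdin>", line 12, in <module>
ValueError: max() iterable argument is empty
```

View pics/b_top.png

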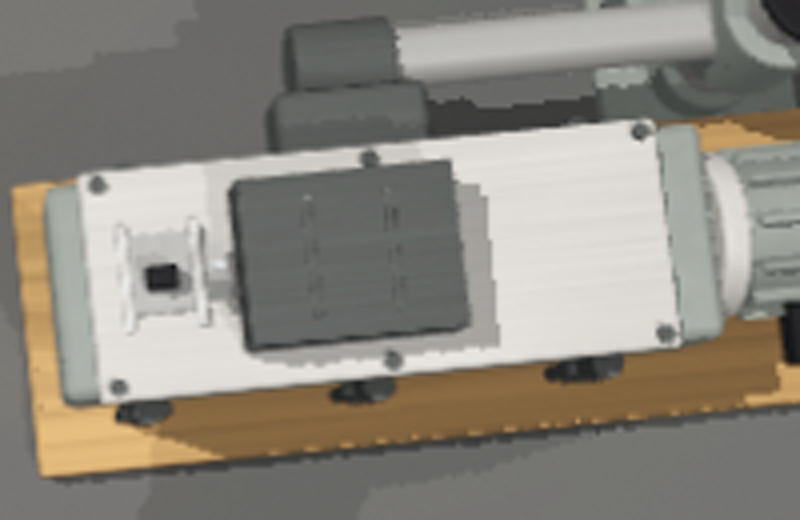

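The zoom shows the plate corners at crop px (80,177), (655,122), (680,345), (103,403). The cover top is at (235,183), (450,160), (469,325), (255,350), and the tab top at (162,277). I'll fit the pose and cross-check it in the scene view.

Run:
```python
from h import *
c=bot.read_camera("top")
g=lambda a:np.array(a,float)/4+[265,90]-.5
def fit(F,W):
    F=np.array(F,float);fm=F.mean(0);wm=W.mean(0)
    a=F-fm;b=W-wm
    th=np.arctan2((a[:,0]*b[:,1]-a[:,1]*b[:,0]).sum(),(a*b).sum())
    R=np.array([[np.cos(th),-np.sin(th)],[np.sin(th),np.cos(th)]])
    t=wm-R@fm
    print("yaw",th,"t",t,"res",(W-(F@R.T+t)).round(1).tolist());return th,t
P=cast(c,g([(80,177),(655,122),(680,345),(103,403)]),175)[:,:2]
C=cast(c,g([(235,183),(450,160),(469,325),(255,350)]),219)[:,:2]
T=cast(c,g([(162,277)]),198)[:,:2]
FP=[(66,135),(66,-195),(-66,-195),(-66,135)];FC=[(46,53),(46,-66),(-46,-66),(-46,53)]
fit(FP,P);fit(FC,C);th,t=fit(FP+FC+[(0,95)],np.r_[P,C,T])
R=np.array([[np.cos(th),-np.sin(th)],[np.sin(th),np.cos(th)]])
M=[(*(R@p[:2]+t),p[2]) for p in np.array([(66,135,175),(66,-195,175),(-66,-195,175),(-66,135,175),(46,53,219),(46,-66,219),(-46,-66,219),(-46,53,219),(0,95,198)],float)]
snap("scene","c_scene",(80,170,310,384),3,M)
snap("top","c_top",(265,90,465,220),4,M)
```

```text
yaw 0.09498893429822844 t [557.45712265 -20.48673593] res [[-1.4, -1.2], [-1.8, -0.1], [2.0, 2.2], [1.2, -0.9]]
yaw 0.1057520972169121 t [557.14181091 -20.21581943] res [[-0.2, -0.9], [-0.4, 0.3], [0.7, 1.6], [-0.1, -0.9]]
yaw 0.09644619572928252 t [557.33908084 -20.28305226] res [[-1.1, -1.5], [-2.0, -0.4], [1.9, 2.1], [1.5, -1.0], [-1.0, -0.5], [-0.1, 0.8], [1.2, 1.3], [-0.7, -1.3], [0.3, 0.5]]
```

View pics/c_scene.png

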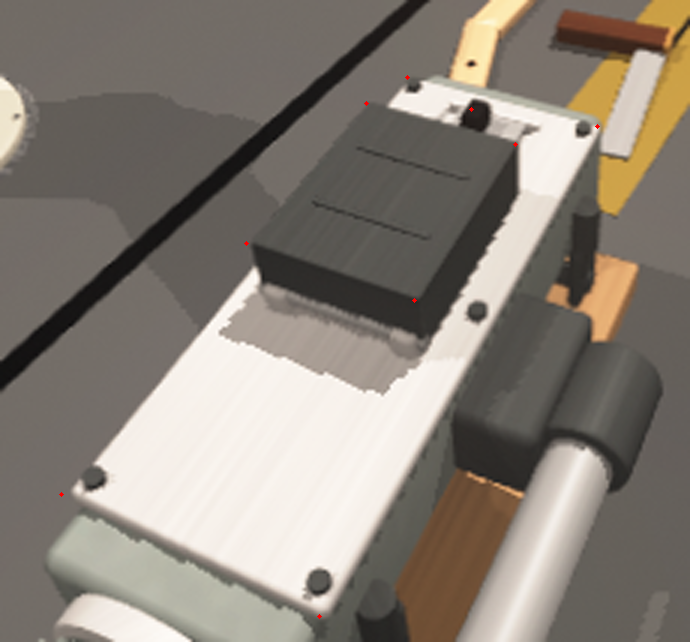

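The pose is feeder origin ≈ (557.3, −20.3) with yaw ≈ 0.10, and both views agree to about 2 mm. Now I check IK and the j7 range for the planned poses.

```bash
cat >> h.py <<'E'
from scipy.spatial.transform import Rotation as Rot
TH=0.10;T0=np.array([557.3,-20.3])
Fr=Rot.from_euler('z',TH)
def W(x,y,z): return (Fr.apply([x,y,z])+[*T0,0])
def ori(yaw=0,tilt=0):
    # tool down, tool x along feeder x turned by yaw (ccw); tilt>0 about feeder x leans the body to +y
    return Fr*Rot.from_euler('x',-tilt)*Rot.from_euler('z',yaw)*Rot.from_euler('x',np.pi)
def line(x,y,z,yaw=0,tilt=0,rate=150): bot.servo_line(W(x,y,z),ori(yaw,tilt).as_rotvec(),rate)
def movep(x,y,z,yaw=0,tilt=0): bot.movep(W(x,y,z),ori(yaw,tilt).as_rotvec())
def st():
    s=bot.state();f=Fr.inv().apply(s["wrist_force"]);p=Fr.inv().apply(np.array(s["tool_pos"])-[*T0,0])
    print("t%.2f p"%s["time_s"],p.round(1),"F",f.round(1),"Tz %.2f"%s["ft_torque"][2],"g %.3f"%s["gripper_width"],"q7 %.2f"%s["joint_positions"][6],flush=True);return f,p
E
python3 - <<'E'
from h import *
st()
for y in (np.pi,np.pi/2,0,-np.pi/2,-np.pi):
    q=bot.inverse_kinematics(W(0,0,205),ori(y).as_rotvec());print("yaw",y,None if q is None else np.round(q,2))
for a in [(-35,97,210,0,.3),(-35,97,260,0,.3),(-35,97,210,np.pi,.3),(-10,97,210,0,.3),(0,-170,290,0,0),(0,-170,450,0,0),(0,0,450,0,0),(0,45,240,0,0)]:
    q=bot.inverse_kinematics(W(*a[:3]),ori(*a[3:]).as_rotvec());print(a,None if q is None else np.round(q,2))
E
```

```text
t0.30 p [-367.4 -547.   252.9] F [-0.4 -0.3  0.4] Tz -0.01 g 1.002 q7 -0.21
yaw 3.141592653589793 [-0.79  0.56  1.04  1.87 -0.56  1.04 -2.55]
yaw 1.5707963267948966 [ 0.77  0.58 -1.05  1.82  0.57  1.08  1.19]
yaw 0 [ 0.72  0.54 -0.97  1.82  0.51  1.05 -0.34]
yaw -1.5707963267948966 [ 0.62  0.48 -0.8   1.82  0.4   1.01 -1.82]
yaw -3.141592653589793 [-0.79  0.56  1.04  1.87 -0.56  1.04 -2.55]
(-35, 97, 210, 0, 0.3) [ 0.57  0.73 -1.32  1.89  0.96  1.42 -0.99]
(-35, 97, 260, 0, 0.3) [ 0.46  0.47 -1.07  1.84  0.7   1.3  -0.76]
(-35, 97, 210, 3.141592653589793, 0.3) [ 0.56  0.71 -1.3   1.89  0.94  1.4   2.17]
(-10, 97, 210, 0, 0.3) [ 0.56  0.82 -1.36  1.83  1.03  1.49 -1.  ]
(0, -170, 290, 0, 0) [ 0.96  0.52 -0.96  1.62  0.44  1.24  0.02]
(0, -170, 450, 0, 0) [ 0.99  0.43 -1.03  1.37  0.37  1.54  0.09]
(0, 0, 450, 0, 0) [ 0.92  0.42 -1.29  1.49  0.4   1.54 -0.25]
(0, 45, 240, 0, 0) [ 0.71  0.52 -1.06  1.8   0.5   1.13 -0.42]
```

Run:
```python
from h import *
pi=np.pi
bot.gripper_to(0.0,30)
p=np.array(bot.state()["tool_pos"]);bot.servo_line([p[0],p[1],430],rate=250)
movep(-45,97,400,pi,.3);st()
line(-45,97,235,pi,.3,150);st();print(np.round(bot.state()["joint_positions"],2))
snap("scene","d_scene",(80,100,310,314),3)
snap("top","d_top",(265,90,465,220),4)
```

```text
t4.47 p [-44.8  96.1 399.8] F [-0.4  0.5  0.3] Tz 0.03 g 0.002 q7 2.51
t5.72 p [-44.4  97.3 235.9] F [-0.  -0.3  0.4] Tz -0.04 g -0.001 q7 2.29
[ 0.51  0.53 -1.16  1.89  0.78  1.3   2.29]
```

View pics/d_scene.png

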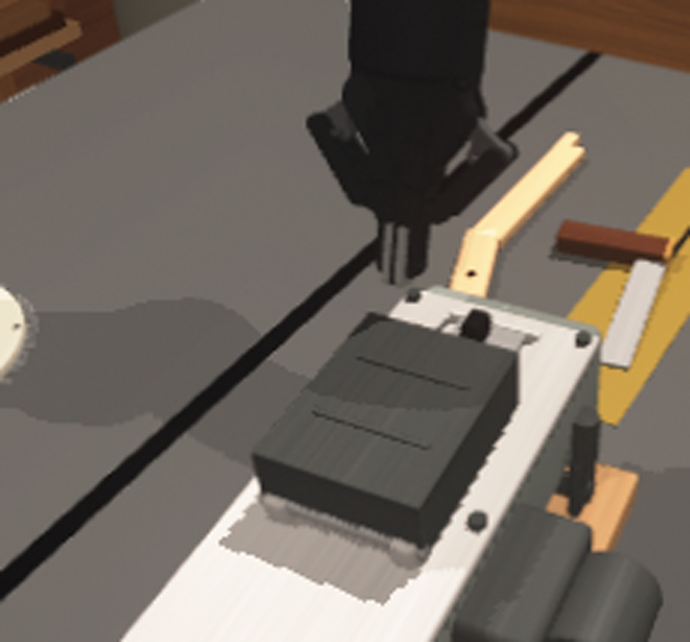

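View pics/d_top.png

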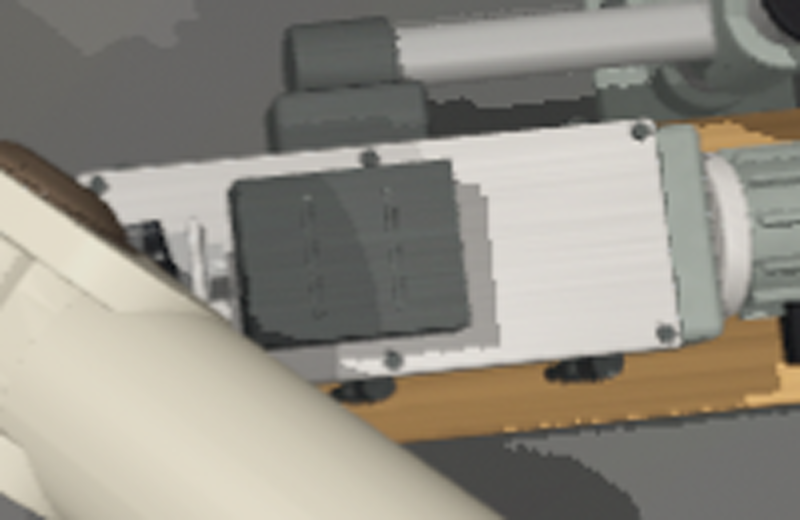

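The scene view shows the shut fingers at crop px (400,280), to the left of the black tab at (477,325). The cover is still shut. I'll lower beside the tab and push.

Run:
```python
from h import *
pi=np.pi
line(-45,103,209,pi,.3,120);st()
x=-30
for x in (-30,-24,-20,-17,-14.5,-12,-10):
    line(x,103,209,pi,.3,60);bot.sleep(.1);f,p=st()
    if abs(f[0])>9: break
bot.sleep(.6)
snap("scene","e_scene",(80,100,310,314),3)
snap("top","e_top",(265,90,465,220),4)
```

```text
t6.20 p [-45.3 103.1 208.8] F [ 0.6 -0.1  0.2] Tz -0.05 g -0.000 q7 2.24
t6.70 p [-30.  103.1 209.1] F [-0.  -0.2  0.3] Tz -0.01 g -0.001 q7 2.25
t7.05 p [-24.  103.  208.9] F [-0.1 -0.6  0.3] Tz 0.01 g 0.001 q7 2.26
t7.40 p [-20. 103. 209.] F [ 0.9 -1.4  0.2] Tz 0.01 g -0.003 q7 2.26
t7.75 p [-17.1 103.1 208.9] F [-0.4 -0.1 -0.1] Tz -0.07 g -0.003 q7 2.26
t8.10 p [-14.6 103.  208.9] F [-1.6  1.  -0.6] Tz -0.10 g -0.000 q7 2.26
t8.45 p [-11.8 103.  209. ] F [-0.3  0.8 -0.3] Tz -0.05 g 0.002 q7 2.26
t8.80 p [ -9.8 103.  209. ] F [-0.4  1.2 -0.1] Tz 0.02 g -0.000 q7 2.26
```

View pics/e_scene.png

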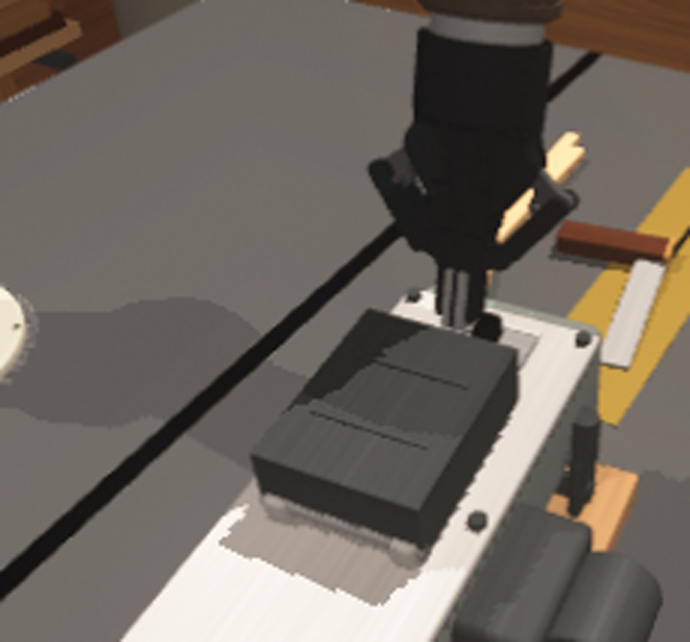

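The tab has moved slightly, to crop px (487,325), and the cover is still shut. I keep pushing.

Run:
```python
from h import *
pi=np.pi
ref=None
for x in np.arange(-8,6,1.5):
    line(x,103,209,pi,.3,60);f,p=st()
    c=bot.read_camera("scene");im=c["image"].astype(int)
    if ref is None: ref=im
    d=np.abs(im[200:290,160:260]-ref[200:290,160:260]).mean();print("diff",d.round(1))
    if d>15 or abs(f[0])>12: break
bot.sleep(.5)
snap("scene","f_scene",(80,100,310,314),3)
```

```text
t9.75 p [ -8.2 103.  209. ] F [-2.1 -0.2  0.3] Tz -0.14 g -0.002 q7 2.27
diff 0.0
t10.05 p [ -6.6 103.  209. ] F [-1.4  0.7  0.2] Tz -0.18 g -0.002 q7 2.27
diff 34.0
```

View pics/f_scene.png

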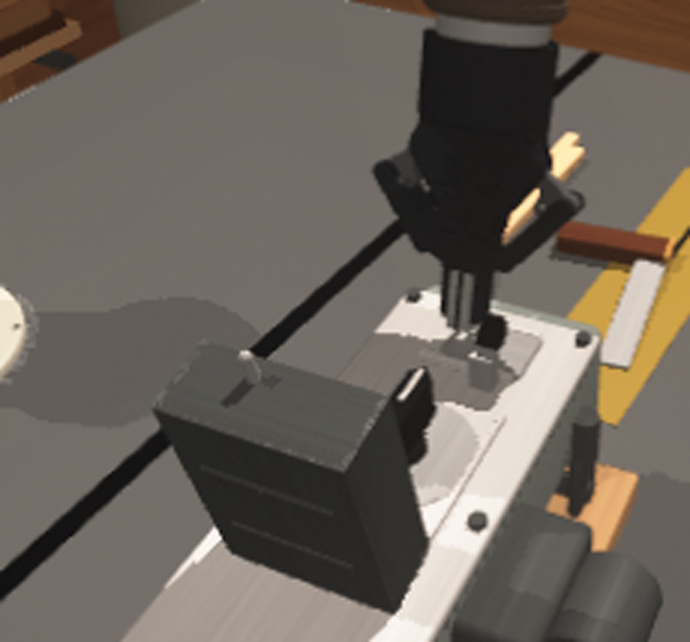

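The cover is open and upright, and the knob is visible with its line at crop px (412,385), its nose towards the latch. I retreat and line up over the knob.

Run:
```python
from h import *
pi=np.pi
line(-20,103,209,pi,.3,80)
line(-20,103,330,pi,.3,200)
bot.gripper_to(0.75)
for z in (330,206):
  for y in (pi,pi*.75,pi/2,pi/4,0):
    q=bot.inverse_kinematics(W(0,0,z),ori(y).as_rotvec());print(z,round(y,2),None if q is None else np.round(q,2))
st()
c=snap("scene","g_scene",(150,150,310,304),4)
```

```text
330 3.14 [-0.97  0.56  1.37  1.73 -0.56  1.32 -2.53]
330 2.36 [ 0.85  0.45 -1.13  1.68  0.42  1.29  2.09]
330 1.57 [ 0.72  0.37 -0.93  1.68  0.31  1.25  1.39]
330 0.79 [ 0.59  0.31 -0.74  1.69  0.22  1.23  0.68]
330 0 [ 0.45  0.28 -0.56  1.69  0.16  1.22 -0.05]
206 3.14 [-0.92  0.8   1.36  1.87 -0.84  1.21 -2.32]
206 2.36 [ 0.77  0.58 -1.05  1.82  0.57  1.08  1.97]
206 1.57 [ 0.66  0.5  -0.87  1.82  0.44  1.03  1.29]
206 0.79 [ 0.53  0.44 -0.69  1.83  0.33  0.99  0.59]
206 0 [ 0.4   0.4  -0.52  1.83  0.24  0.97 -0.12]
t12.35 p [-20. 103. 330.] F [ 0.8  1.  -0.2] Tz 0.01 g 0.754 q7 2.41
```

View pics/g_scene.png

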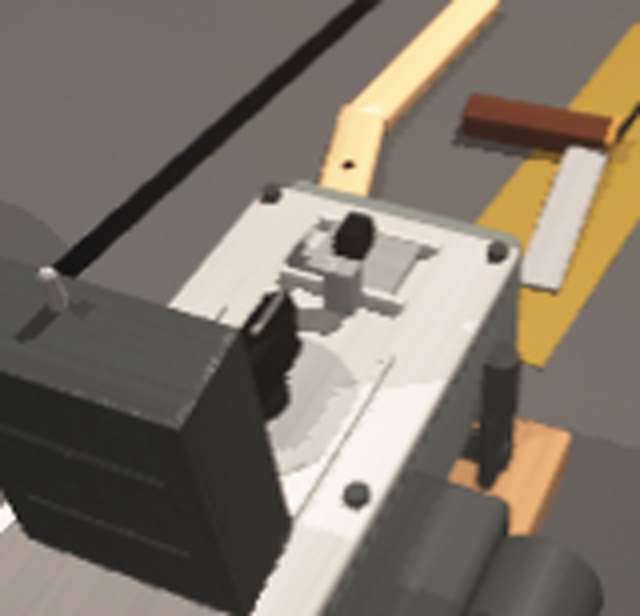

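The knob stands at its single dot, with its line at crop px (270,315). One half-turn stays inside j7's range if the elbow is flipped, so I'll move through a high, safe posture and approach from there.

Run:
```python
from h import *
pi=np.pi
line(-60,60,420,pi,.15,250);st()
bot.set_joints([0.1,0.1,-0.3,1.5,0,1.54,1.2]);st()
bot.set_joints([-0.6,0.25,0.9,1.6,-.4,1.4,0.7]);st()
q=[-0.97,.56,1.37,1.73,-.56,1.32,-2.53+pi]
for z in (420,330,206):
    k=bot.inverse_kinematics(W(0,0,z),ori(0).as_rotvec());print(z,np.round(k,2))
```

```text
Traceback (most recent call last):
  File "h.py", line 25, in line
    def line(x,y,z,yaw=0,tilt=0,rate=150): bot.servo_line(W(x,y,z),ori(yaw,tilt).as_rotvec(),rate)
                                           ~~~~~~~~~~~~~~^^^^^^^^^^^^^^^^^^^^^^^^^^^^^^^^^^^^^^^^^
cell.PlanningError: the arm cannot follow that straight line within its joint ranges
```

Run:
```python
from h import *
pi=np.pi
p=np.array(bot.state()["tool_pos"]);bot.servo_line([p[0],p[1],400],rate=250);st()
bot.set_joints([0.1,0.1,-0.3,1.5,0,1.54,1.2]);st()
bot.set_joints([-0.6,0.25,0.9,1.6,-.4,1.4,0.7]);st()
for z in (420,330,206):
    k=bot.inverse_kinematics(W(0,0,z),ori(0).as_rotvec());print(z,np.round(k,2))
```

```text
t12.83 p [-19.7 103.3 401.1] F [0.2 0.7 0.1] Tz 0.00 g 0.748 q7 2.49
t14.01 p [-35.9  96.5 499.2] F [ 0.2 -0.3 -1.1] Tz 0.01 g 0.753 q7 1.20
t15.12 p [  6.9 -14.3 421.8] F [-0.   0.6  0.4] Tz 0.04 g 0.749 q7 0.70
420 [-0.78  0.26  0.95  1.59 -0.22  1.4   0.3 ]
330 [-0.75  0.33  0.93  1.73 -0.28  1.22  0.35]
206 [-0.67  0.48  0.86  1.87 -0.43  0.99  0.47]
```

Run:
```python
from h import *
pi=np.pi
bot.set_joints([-0.97,.56,1.37,1.73,-.56,1.32,-2.53+pi]);st()
line(0,0,300,0,0,100);st();print(np.round(bot.state()["joint_positions"],2))
snap("top","i_top",(265,90,465,220),4);snap("scene","i_scene",(130,100,310,274),4)
```

```text
t15.64 p [  2.3  -4.3 331. ] F [-0.3 -0.1  0.6] Tz 0.04 g 0.751 q7 0.61
t16.11 p [ -0.4  -0.5 299.8] F [ 1.1 -0.7  0. ] Tz -0.01 g 0.747 q7 0.63
[-0.95  0.58  1.33  1.77 -0.59  1.27  0.63]
```

View pics/i_scene.png

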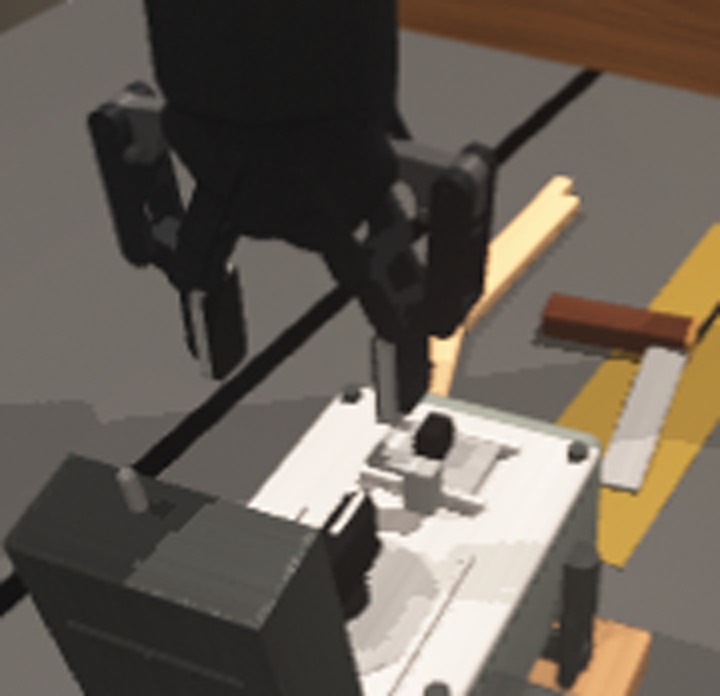

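View pics/i_top.png

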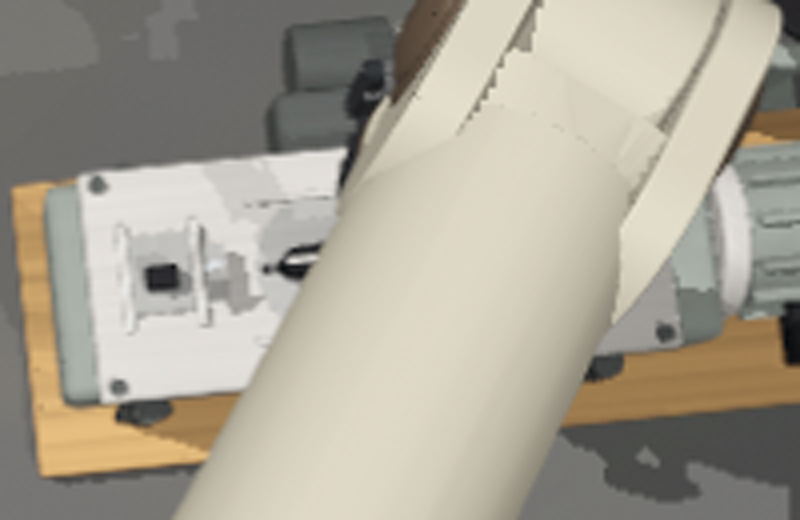

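The fingers straddle the knob, and the nose tip is visible at top-crop px (278,264). I check its offset, then lower and grip.

Run:
```python
from h import *
c=bot.read_camera("top")
w=cast(c,[np.array([278,264])/4+[265,90]-.5],211)[0];print(Fr.inv().apply(w-[*T0,0]).round(1))
line(0,0,240,0,0,120);f,p=st()
line(0,0,206,0,0,60);f,p=st()
bot.gripper_to(0.0,40);st();print(np.round(bot.state()["joint_positions"],2))
snap("scene","j_scene",(130,100,310,274),4)
```

```text
[ -0.3  33.  211. ]
t16.91 p [  0.3  -0.3 240.4] F [ 0.3 -0.7 -0. ] Tz -0.01 g 0.750 q7 0.68
t17.62 p [ 0.00e+00 -2.00e-01  2.06e+02] F [0.2 0.2 0. ] Tz -0.02 g 0.748 q7 0.71
t18.12 p [ 1.500e+00 -1.000e-01  2.067e+02] F [ 5.  -1.4  0.7] Tz -0.01 g 0.177 q7 0.71
[-0.87  0.67  1.21  1.87 -0.7   1.11  0.71]
```

View pics/j_scene.png

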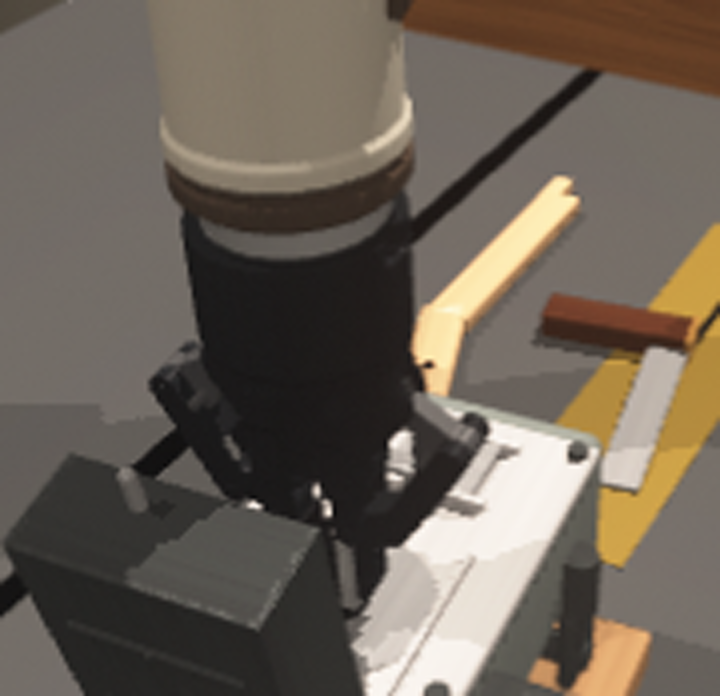

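The fingers hold the bar (opening 0.177, about 15 mm). The real axis is about 1.5 mm further in +x, so I correct for that, then pull up and turn with j7 alone.

```bash
sed -i 's/^TH=.*/TH=0.10;T0=np.array([557.3,-20.3])+[1.5,0.6]/' h.py
python3 - <<'E'
from h import *
pi=np.pi
line(0,0,206.5,0,0,30);bot.sleep(.2);st()
line(0,0,219.5,0,0,40);bot.sleep(.1);st()
q=np.array(bot.state()["joint_positions"]);print(q.round(3))
snap("scene","k_scene",(130,100,310,274),4)
E
```

```text
t18.62 p [  0.   -0.5 206.7] F [ 1.7 -2.4  1.2] Tz 0.02 g 0.177 q7 0.71
t19.19 p [  0.   -0.4 219.7] F [ 1.3 -3.   3.2] Tz -0.03 g 0.179 q7 0.70
[-0.884  0.658  1.23   1.855 -0.687  1.139  0.696]
```

View pics/k_scene.png

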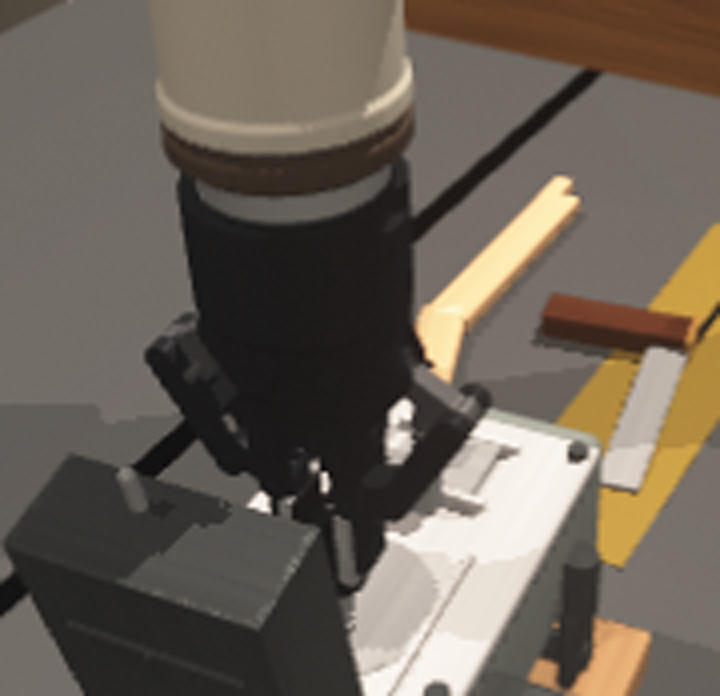

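The gripper has risen 13 mm with the bar still gripped. I turn in small steps and watch the torque, which would climb if the knob were still locked.

Run:
```python
from h import *
pi=np.pi
q=np.array(bot.state()["joint_positions"]);q0=q.copy()
for d in (.1,.2,.5,.9,1.4,1.9,2.4,2.8,3.0,pi):
    q=q0.copy();q[6]-=d
    bot.set_joints(q);f,p=st()
    if np.linalg.norm(f)>25 or abs(bot.state()["ft_torque"][2])>1: print("stop");break
snap("scene","l_scene",(130,100,310,274),4)
```

```text
t19.49 p [ -0.   -0.4 219.7] F [ 2.2 -2.9  1. ] Tz 0.00 g 0.181 q7 0.60
t19.74 p [-2.000e-01 -4.000e-01  2.196e+02] F [ 1.  -2.7  2.4] Tz -0.09 g 0.179 q7 0.50
t20.13 p [ -0.4  -0.3 219.5] F [ 0.  -2.5  2.9] Tz -0.03 g 0.180 q7 0.20
t20.60 p [ -0.6   0.  219.3] F [-0.7 -0.1  1.7] Tz -0.04 g 0.177 q7 -0.20
t21.15 p [ -0.7   0.5 219.2] F [-3.4  1.6  1.8] Tz 0.02 g 0.174 q7 -0.70
t21.70 p [ -0.6   0.9 219.2] F [-4.3  3.8  3.1] Tz -0.05 g 0.183 q7 -1.20
t22.25 p [-2.000e-01  1.300e+00  2.192e+02] F [-3.2  4.8  1.5] Tz -0.02 g 0.178 q7 -1.70
t22.72 p [1.000e-01 1.500e+00 2.192e+02] F [-1.7  4.8  1. ] Tz -0.03 g 0.181 q7 -2.10
t23.02 p [  0.3   1.5 219.2] F [-1.   5.   0.1] Tz -0.03 g 0.180 q7 -2.30
t23.29 p [  0.4   1.5 219.2] F [-0.9  5.4  0.4] Tz -0.05 g 0.177 q7 -2.44
```

View pics/l_scene.png

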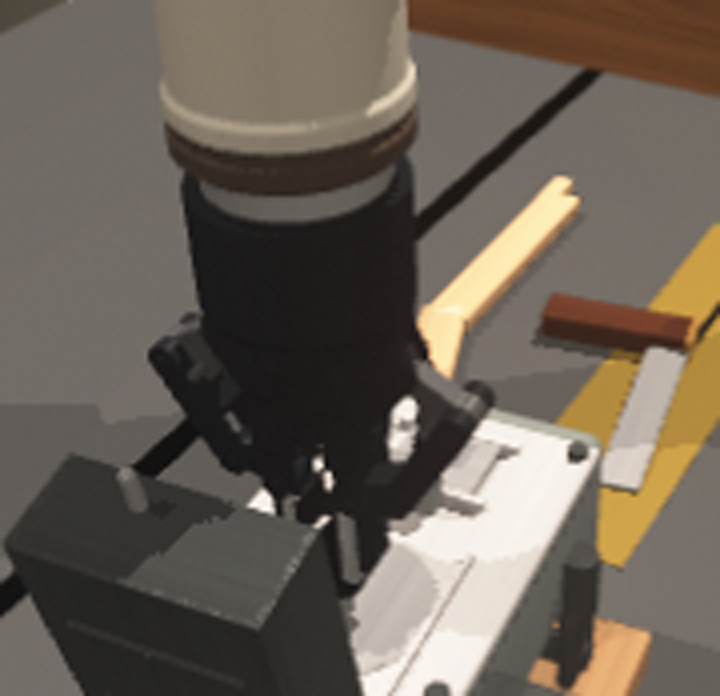

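The knob turned the half turn freely, with under 0.1 N m throughout. Now I push it home.

Run:
```python
from h import *
pi=np.pi
line(0,1,214,-pi,0,50);st()
line(0,1,208,-pi,0,40);st()
for z in (206,204.5,203):
    line(0,1,z,-pi,0,30);bot.sleep(.1);f,p=st()
    if f[2]>15: break
bot.gripper_to(0.75);st()
line(0,1,300,-pi,0,180);st()
snap("scene","m_scene",(150,150,310,304),4)
snap("top","m_top",(265,90,465,220),4)
```

```text
t23.61 p [  0.4   1.6 213.5] F [ 2.   2.3 -4.2] Tz 0.01 g 0.184 q7 -2.44
t23.91 p [  0.4   1.5 207.6] F [ 2.4  3.2 -4.7] Tz 0.04 g 0.181 q7 -2.44
t24.26 p [  0.4   1.5 206.5] F [-0.6  5.   2.8] Tz 0.03 g 0.176 q7 -2.44
t24.61 p [  0.5   1.4 206.4] F [-4.2  7.9 14.1] Tz 0.06 g 0.180 q7 -2.43
t24.96 p [  0.5   1.4 206.2] F [-8.7  8.9 26.5] Tz 0.02 g 0.177 q7 -2.43
t25.48 p [-2.000e-01  7.000e-01  2.028e+02] F [-0.3  0.2  0.1] Tz 0.03 g 0.748 q7 -2.43
t26.18 p [ -0.4   1.5 299.2] F [ 0.4  1.1 -1.2] Tz 0.00 g 0.751 q7 -2.50
```

View pics/m_scene.png

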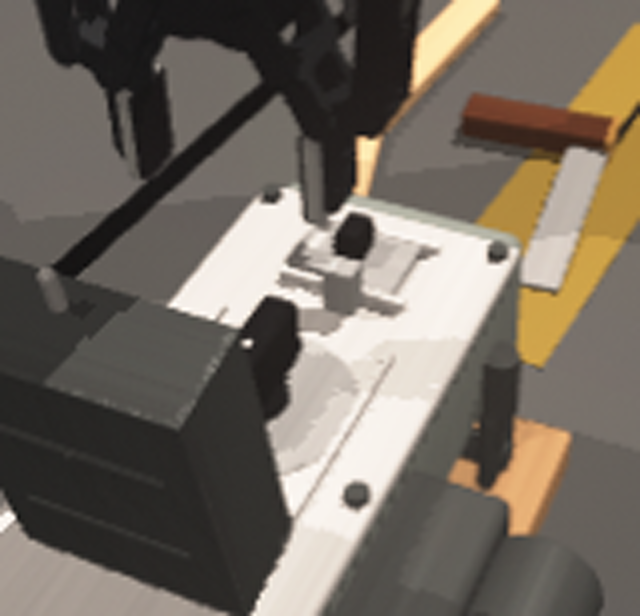

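View pics/m_top.png

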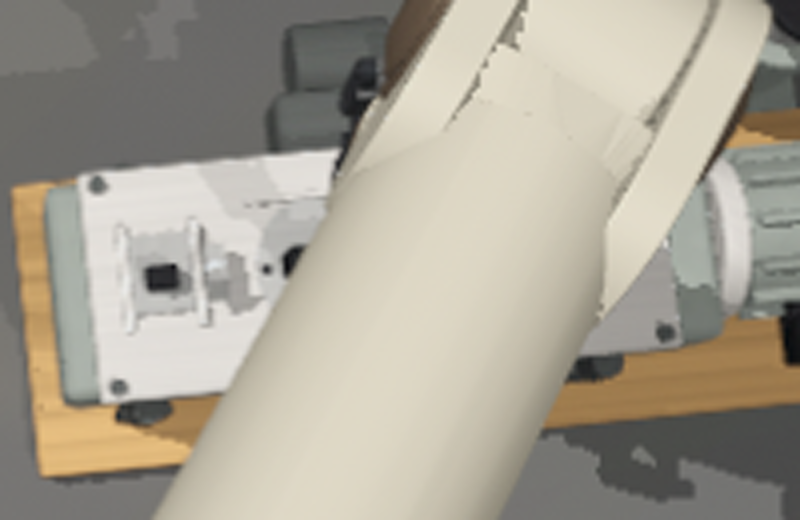

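The knob is reversed: its blunt end now faces the latch at crop px (270,305). It bottomed against 26 N, so it is home. Next I go behind the cover with shut fingers.

Run:
```python
from h import *
pi=np.pi
bot.gripper_to(0.0,30)
q=np.array(bot.state()["joint_positions"]);q[6]+=pi;bot.set_joints(q)
line(0,5,430,0,0,250);st()
movep(0,-170,430,0,0);st()
line(0,-170,316,0,0,200);st();print(np.round(bot.state()["joint_positions"],2))
snap("scene","n_scene")
```

```text
t30.22 p [-2.000e-01  5.200e+00  4.297e+02] F [-0.1  0.6 -0.2] Tz -0.02 g 0.003 q7 0.55
t30.95 p [-3.000e-01 -1.697e+02  4.287e+02] F [ 0.8 -0.4 -0.2] Tz 0.08 g 0.002 q7 0.81
t31.67 p [   0.8 -169.5  316.9] F [-0.3 -0.9  1.7] Tz 0.03 g -0.004 q7 0.87
[-0.55  0.61  1.23  1.63 -0.59  1.33  0.87]
```

View pics/n_scene.png

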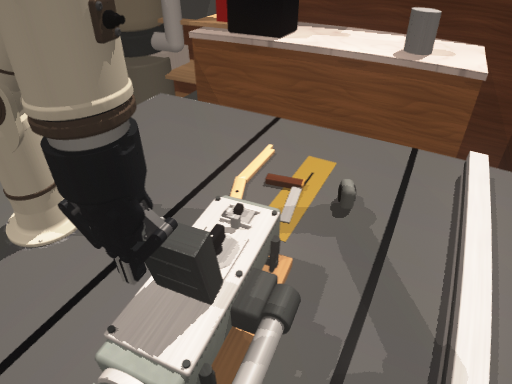

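The finger tip, at px (130,272), is on the motor side of the upright cover at (185,262). I sweep it over along the arc.

Run:
```python
from h import *
def P(a,r=105,h=34):
    return -64+r*np.cos(a)-h*np.sin(a), 185+r*np.sin(a)+h*np.cos(a)
y,z=P(1.4)
line(0,-140,z+22,0,0,100);st()
for a in [1.7,1.55,1.4]:
    line(0,P(a)[0]-11,z+22,0,0,80);f,p=st()
for a in np.arange(1.25,0.1,-.15):
    y,z=P(a);line(0,y-11,z+22,0,0,100);f,p=st()
    if np.linalg.norm(f)>25: print("stop",a);break
snap("scene","o_scene",(80,100,310,314),3)
```

```text
t32.17 p [   0.4 -140.   317. ] F [ 0.2 -0.5  0. ] Tz 0.01 g -0.002 q7 0.83
t32.54 p [ 1.000e-01 -1.225e+02  3.166e+02] F [-0.   0.1  2.4] Tz -0.02 g -0.001 q7 0.80
t32.88 p [ 2.000e-01 -1.125e+02  3.203e+02] F [-3.8 -8.4 18.2] Tz -0.01 g 0.003 q7 0.78
t33.23 p [   0.4 -100.1  323.9] F [ -8.6 -10.2  36.1] Tz 0.02 g -0.000 q7 0.76
t33.55 p [  0.7 -83.2 326.9] F [-13.9  -6.7  49.5] Tz 0.04 g 0.001 q7 0.73
stop 1.25
```

View pics/o_scene.png

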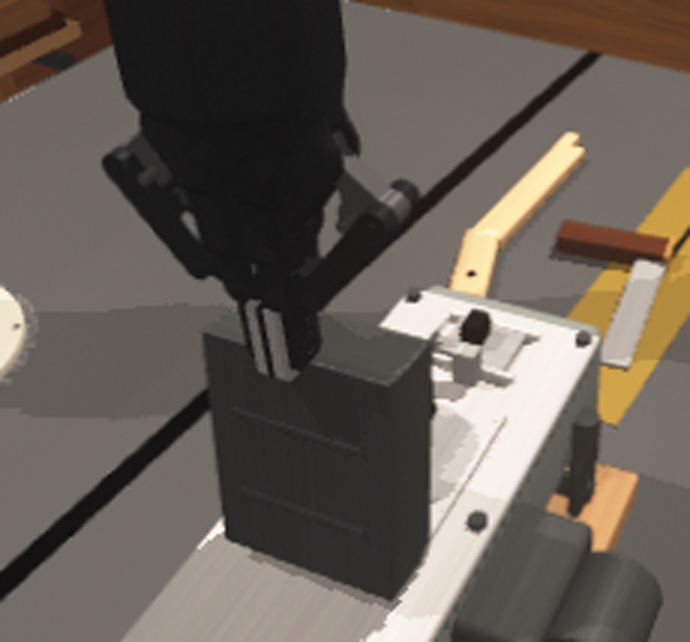

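The tip went in too high, at the free edge by the strike pin, which pushed the fingers up with 49 N. I back out the way I came and re-enter lower.

Run:
```python
from h import *
line(0,-100,322,0,0,60);st()
line(0,-125,322,0,0,80);st()
line(0,-165,322,0,0,120);f,p=st()
line(0,-165,280,0,0,150);st()
snap("scene","p_scene",(80,100,310,314),3)
```

```text
t34.19 p [-1.000e-01 -9.960e+01  3.214e+02] F [-0.3 -1.5  0.4] Tz 0.04 g -0.000 q7 0.77
t34.66 p [-1.000e-01 -1.247e+02  3.217e+02] F [0.9 0.1 0.4] Tz 0.01 g 0.002 q7 0.80
t35.14 p [ 1.000e-01 -1.646e+02  3.219e+02] F [ 0.2  0.7 -1.5] Tz -0.00 g -0.002 q7 0.86
t35.58 p [ 1.000e-01 -1.641e+02  2.798e+02] F [ 0.1 -0.   0.8] Tz -0.02 g -0.001 q7 0.89
```

View pics/p_scene.png

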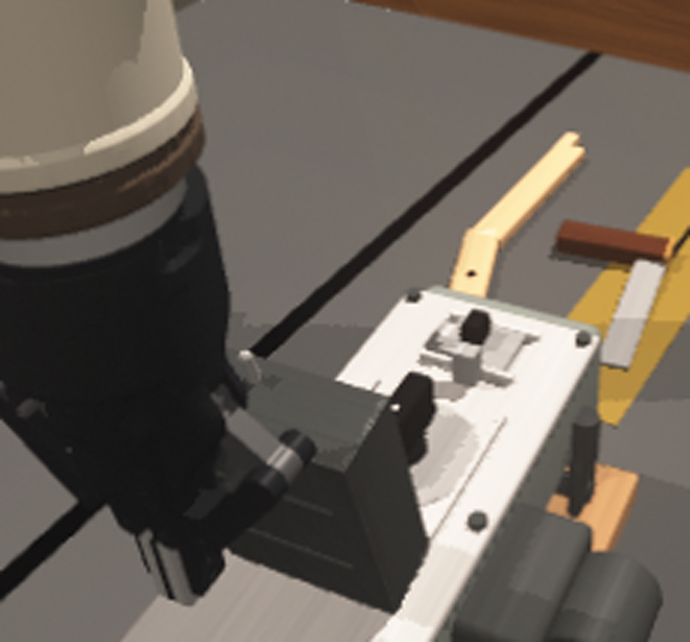

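The cover is fully open again, pin at crop px (248,365), and the finger is now lower, at (170,595). I sweep again with a shorter contact radius.

Run:
```python
from h import *
def P(a,r=86,h=34):
    return -64+r*np.cos(a)-h*np.sin(a), 185+r*np.sin(a)+h*np.cos(a)
line(0,-140,289,0,0,120);st()
ok=True
for a in [1.75,1.6,1.45]+list(np.arange(1.3,0.1,-.15)):
    y,z=P(a);z=max(z,267) if a>1.35 else z
    line(0,y-11,z+22,0,0,100);f,p=st()
    if np.linalg.norm(f)>22: print("stop",a);break
snap("scene","q_scene",(80,100,310,314),3)
```

```text
t36.00 p [   0.6 -139.7  289.8] F [ 0.7 -0.3 -0.3] Tz 0.00 g 0.000 q7 0.85
t36.31 p [  -0.  -124.2  289. ] F [-0.1 -1.6  0.4] Tz -0.01 g -0.001 q7 0.82
t36.58 p [ 2.000e-01 -1.118e+02  2.921e+02] F [ 1.  -0.8 -0.8] Tz -0.08 g 0.002 q7 0.80
t36.88 p [ 1.000e-01 -9.850e+01  2.965e+02] F [-0.1 -1.7  0.5] Tz -0.00 g -0.005 q7 0.78
t37.17 p [ 1.000e-01 -8.460e+01  2.989e+02] F [ 0.3 -1.4  0.4] Tz 0.01 g 0.003 q7 0.76
t37.46 p [ 1.000e-01 -7.070e+01  2.993e+02] F [ 0.2 -1.6  0.6] Tz 0.00 g -0.002 q7 0.74
t37.75 p [ 1.000e-01 -5.680e+01  2.976e+02] F [ 0.4 -1.2  1.7] Tz 0.01 g 0.004 q7 0.72
t38.04 p [ 2.000e-01 -4.320e+01  2.939e+02] F [-0.8 -1.2  2.3] Tz -0.00 g 0.002 q7 0.70
t38.33 p [ 2.000e-01 -3.070e+01  2.882e+02] F [0.1 0.2 2.1] Tz -0.04 g 0.004 q7 0.68
t38.62 p [ -0.  -19.2 280.8] F [-0.2 -0.6  2.7] Tz -0.06 g -0.002 q7 0.67
t38.92 p [-2.000e-01 -8.900e+00  2.717e+02] F [-0.5  0.1  2.7] Tz 0.05 g -0.001 q7 0.66
t39.21 p [-2.000e-01  0.000e+00  2.612e+02] F [-1.3  0.9  3.5] Tz -0.01 g -0.004 q7 0.65
```

View pics/q_scene.png

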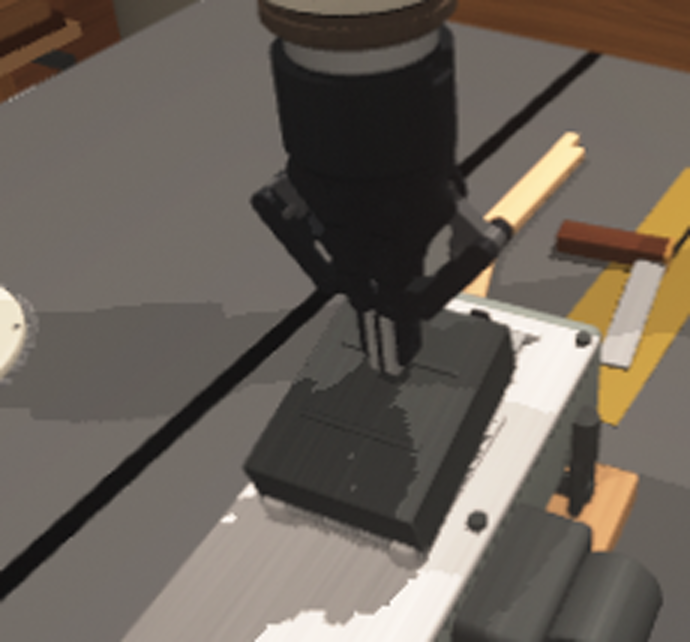

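The cover is nearly shut under the finger at crop px (390,372). I move towards the free edge and press.

Run:
```python
from h import *
line(0,15,257,0,0,80);st()
line(0,30,252,0,0,80);st()
for z in (248,245,243,241.5,240,238.5,237,235.5,234):
    line(0,30,z,0,0,40);bot.sleep(.1);f,p=st()
    if f[2]>22: break
bot.sleep(.3);st()
snap("scene","r_scene",(80,100,310,314),3)
```

```text
t39.60 p [1.000e-01 1.630e+01 2.568e+02] F [0.4 0.4 2.3] Tz -0.06 g 0.005 q7 0.63
t39.95 p [  0.3  30.5 252. ] F [ 1.7 -1.1  1.9] Tz -0.03 g -0.002 q7 0.61
t40.30 p [ -0.   30.5 247.9] F [0.4 1.5 1.8] Tz 0.03 g -0.002 q7 0.61
t40.65 p [ -0.5  29.6 244.7] F [ 0.6 -0.6  0.3] Tz -0.02 g 0.002 q7 0.62
t41.00 p [-1.000e-01  2.990e+01  2.429e+02] F [ 0.5  0.6 -0.2] Tz 0.04 g -0.000 q7 0.62
t41.35 p [2.000e-01 3.000e+01 2.417e+02] F [ 0.4 -0.1  1.8] Tz 0.02 g -0.002 q7 0.62
t41.70 p [  0.3  30.1 240.7] F [-1.6  1.7  7.4] Tz -0.06 g 0.004 q7 0.62
t42.05 p [  0.4  30.3 240. ] F [-3.7  2.8 13.9] Tz -0.04 g 0.001 q7 0.62
t42.40 p [  0.4  30.4 239.4] F [-5.9  5.3 22.2] Tz -0.03 g 0.001 q7 0.62
t42.70 p [  0.4  30.4 239.4] F [-6.8  4.8 22.3] Tz -0.04 g 0.004 q7 0.62
```

View pics/r_scene.png

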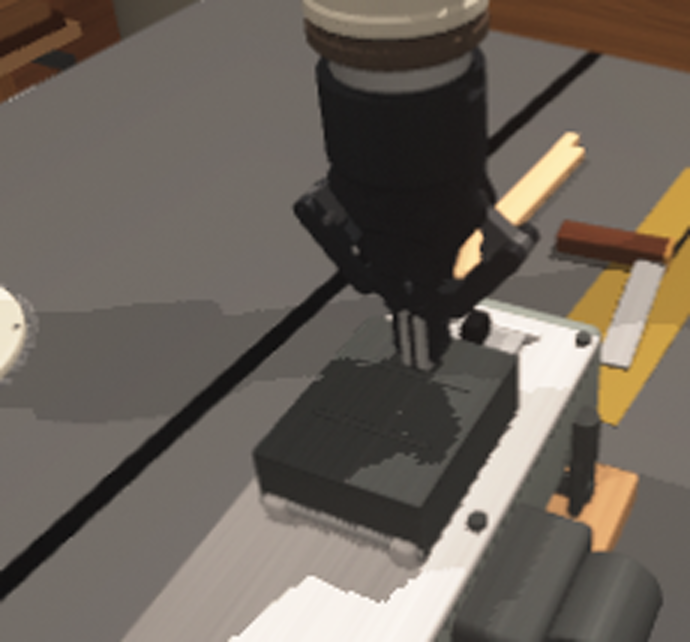

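The tip reads z ≈ 217 under 22 N and the cover looks shut. The tab is at crop px (477,325), its starting position. I lift off and check that it holds.

Run:
```python
from h import *
line(0,30,246,0,0,40);st()
line(0,20,340,0,0,150);bot.sleep(.2);st()
print(bot.state()["joint_positions"])
p=np.array(bot.state()["tool_pos"])
try: bot.servo_line([p[0]-60,p[1]-150,430],rate=250)
except bot.PlanningError as e: print(e); line(0,20,430,0,0,200)
bot.sleep(.6);st()
c=snap("scene","s_scene",(80,100,310,314),3)
snap("top","s_top",(80,90,480,290),2)
import cv2
a=cv2.imread("pics/a_scene.png").astype(int);b=cv2.cvtColor(c["image"],cv2.COLOR_RGB2BGR).astype(int)
print("diff latch region",np.abs(a-b)[195:230,220:260].mean(),"edge",np.abs(a-b)[205:280,160:255].mean())
```

```text
t43.12 p [-2.000e-01  3.010e+01  2.457e+02] F [-0.1 -0.  -0.5] Tz 0.07 g 0.001 q7 0.62
t44.11 p [ -0.5  20.3 339. ] F [-0.5 -0.1  0.3] Tz 0.02 g -0.000 q7 0.56
[-1.01550704  0.54172265  1.36804537  1.72312982 -0.54511448  1.33735979
  0.56014294]
t45.60 p [ -75.1 -122.9  430. ] F [-0.1 -1.2  0.1] Tz -0.04 g -0.001 q7 0.72
diff latch region 0.9611904761904762 edge 2.40612865497076
```

View pics/s_scene.png

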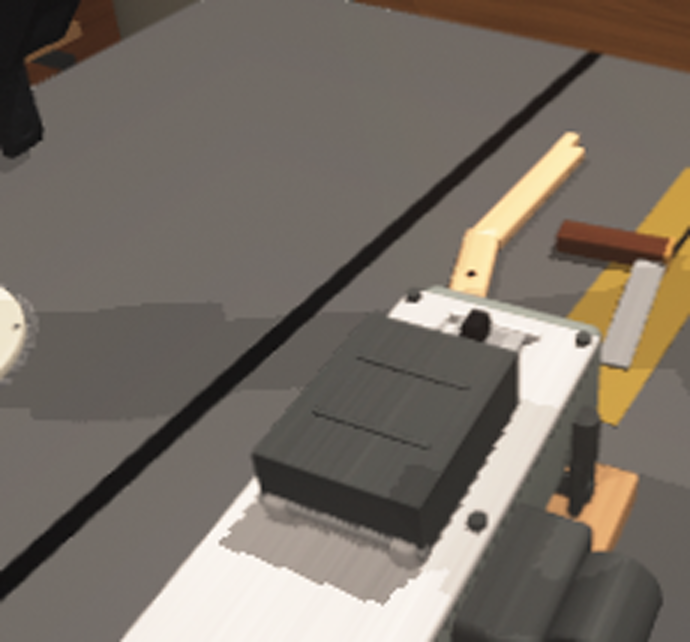

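View pics/s_top.png

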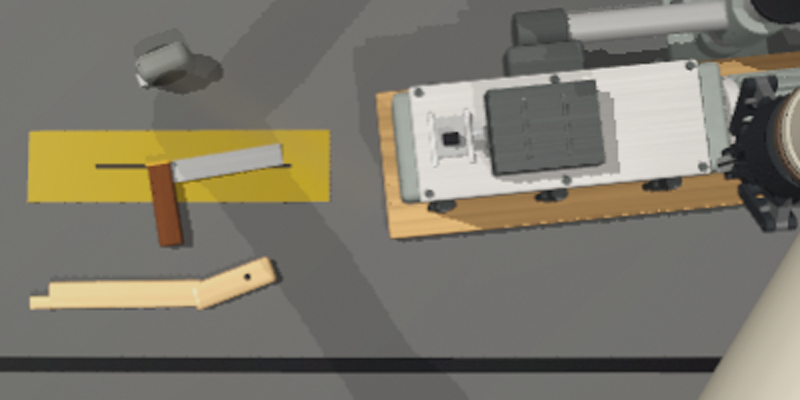

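The cover stays shut with the arm clear. The latch tab, crop px (477,325), looks the same as in the first picture, and the tools haven't moved. I hand in.

Run:
```python
from h import *
st();bot.sign_off()
```

```text
t45.70 p [ -75.1 -123.   430. ] F [-0.4  0.2 -0.4] Tz -0.02 g -0.001 q7 0.72
the job is handed in; nothing more can be done
```

The power feeder is changed over to its other gear and I handed the job in at 45.7 s. No verdict was reported.

**What I did:** I slid the latch until the cover sprang open. I pulled the knob up about 13 mm, turned it half a turn clockwise and pushed it home. Then I swept the cover over from its back and pressed it shut with about 22 N.

**Last checks:**
- **Knob:** it stopped firm at its starting height under 26 N. The camera showed its blunt end facing the latch, so the nose points at the two dots. The cover hid the knob from view after that.
- **Cover and latch:** with the arm lifted well clear, the cover stayed shut, and the latch looked the same as in the first picture.
- **Tools:** the push stick, try square and tape measure looked unmoved in the top view.
- **Robot:** the wrist force was near zero, so it was touching nothing.

**What went wrong:** my first sweep at the cover was too high. The fingers caught its free edge by the strike pin, and the wrist read about 50 N pushing up before I backed out and redid it lower. I believe only the fingertips were touching, but I could not confirm that. If the gripper's body was touching, it would have broken the 40 N limit.

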